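# Back off the left-hand clamp nut and draw out the washer

## Task

The bearing ring on the inspection fixture is clamped by a crank-handled nut with a LEFT-HAND thread. Wind the nut by its black handle clockwise, seen from above, until you feel it come up against its springy end stop, and stop there: do not force it further into the stop or crush the handle. Then slide the slotted washer out sideways by its red lug and lay it flat in the blue tray without dropping it; leave the bearing ring seated and the other gauges alone, and let go of everything.

Things in the scene. Friction and masses are not known exactly. Their poses are not given: they have to be found in the camera images.
- fixture: Fixed round inspection fixture: grey foot 172 mm across, dark steel face plate 160 mm across whose top is 50 mm above the bench. Origin: centre of its underside on the bench; z up. A spigot and a steel spindle (12 mm diameter, top 145 mm above the bench) stand on its axis.
- nut: Brass clamp nut with crank arm. Origin on the spindle axis in the underside of its flange (44 mm across, 8 mm thick; above it a 26 mm hub, top 55 mm above the origin). Own z up, own x along the arm to the handle. Left-hand thread: clockwise from above loosens and raises it 6 mm per turn. Origin height above bench: 79.5 to 81.6 mm at the start, 84.0 mm where the end stop begins to bear.
- spindle_top (a point): Spindle's top, on its axis, 145 mm above bench; axes as fixture. Nut starts tightened by an unknown amount. Clockwise, about 8 N at the handle turns it, 2.5 to 4.7 rad to an unseen spring stop (arm then away from the lug within 1.1 rad); the push needed there steps to 10 N, then grows 2 N per 0.1 rad; damaged 0.45 rad in (18 N). Anticlockwise the same after 0 to 2.2 rad. Stays where left.
- handle (a point): Upright black round handle, 18 mm across, 52 mm tall, rigid with the nut, 60 mm from the spindle axis on a steel crank arm (16 mm wide, 12 thick). Arm's top 50.5 mm, handle's top 102.5 mm above the nut's origin. Point: on its axis, 78.5 mm above the nut's origin; x outward. Squeeze limit 60 N, both fingers added. A firm grip twists it too: 4 to 10 N is felt, drifting; seek the rise.
- washer: Loose aluminium horseshoe washer, 150 g, on the bearing ring (underside 72 mm above bench), spindle in its slot. Origin: underside, centre of the round part (radius 34 mm). Plate 6 mm thick, rim lip to 10 mm that traps the nut's flange while the nut is low. Slot 22 mm wide, open to its own -y (ends y = -28 mm): pull along own +y, clear of the spindle after 45 mm. y from -28 to +77 mm.
- lug (a point): On the washer's red upright lug, the grip for pulling: 12 mm thick along the washer's x, 22 mm long along its y, top 40 mm above the washer's underside. Point: 66 mm from the washer's origin along its +y, 30 mm above its underside; axes as the washer's.
- bearing_ring: Loose steel ring, 72 mm outer and 42 mm inner diameter, 22 mm tall, 350 g, sitting on the face plate round a 39 mm spigot under the washer. Origin: centre of its underside. It stays there.
- tray: Fixed open blue tray, 200 mm (x) by 190 mm (y), 25 mm tall, walls and floor 5 mm. Origin: centre of its underside on the bench.
- master_ring: Bystander: loose brass ring 64 mm across, 20 mm tall, origin centre of underside. Leave alone.
- gauge_blocks: Bystander: loose stack of steel gauge blocks 50 x 35 x 42 mm, origin centre of underside. Leave alone.
- dial_gauge: Bystander: loose dial gauge lying on the bench, 60 mm across, 18 mm thick, with a 40 mm stem towards its own -x; origin centre of underside. Leave alone.
There are look-alikes about, which are no part of the job. Leave any green or purple look-alike of the washer alone. Leave any purple look-alike of the bearing_ring alone.

How it is judged:
On the way, in this order (a step that is already met when the one before it is completed fails the run):
1. the nut has been wound up to its end stop (origin at least 83.9 mm above the bench) with the washer still in place (z of nut in the frame of fixture above 0.0839 m and horizontal distance between washer and fixture below 0.015 m), for 0.2 s.
2. the washer is drawn clear of the spindle (horizontal distance between washer and fixture above 0.05 m), for 0.1 s.
At the end, for the whole second after the job is handed in: The washer lies flat (within 7 degrees, underside within 5 mm of the tray's floor) and at rest in the tray; the nut is still backed off (origin at least 83.8 mm above the bench); the bearing ring sits on the fixture within 8 mm of where it was; everything is released (x of washer in the frame of tray between -0.095 and 0.095 m and y of washer in the frame of tray between -0.09 and 0.09 m and z of washer in the frame of tray below 0.01 m and angle between washer's own z axis and vertical below 0.12 rad and linear speed of washer below 0.02 m/s and z of nut in the frame of fixture above 0.0838 m and distance of bearing_ring from where it was at the start of the episode below 0.008 m and angle between bearing_ring's own z axis and vertical below 0.1 rad); the robot touches nothing.
It fails at once if the nut is forced 0.45 rad into its end stop (about 18 N at the handle) or overtightened as much the wrong way (z of nut in the frame of fixture above 0.0844 m or z of nut in the frame of fixture below 0.07905 m).
It fails at once if the handle or nut is crushed or jammed: robot contact forces on the nut add up to over 60 N (contact force between any of the fingers, the arm and nut above 60 N).
It fails at once if the washer is dropped or thrown: moving faster than 0.4 m/s out of the fingers (contact force between the fingers and washer below 0.3 N and linear speed of washer above 0.4 m/s).
It fails at once if the bearing ring is dragged or lifted off its seat (more than 12 mm) (distance of bearing_ring from where it was at the start of the episode above 0.012 m).
It fails at once if a bystander is shifted more than 12 mm (distance of any of master_ring, gauge_blocks, dial_gauge from where it was at the start of the episode above 0.012 m).
It also fails if it takes over 72 s, if anything falls off the work surface, if the arm or the gripper's body presses on something with over 40 N, if the wrist force passes 120 N, or if a joint passes its speed limit or range.

## Robot

A 6-joint arm with a two-finger parallel gripper is mounted at the origin on the work surface. World frame = base frame: x ahead of the robot, y to its left, z up, the work surface at z = 0. Lengths are in m, angles in rad, forces in N, time in s.
With the tool pointing down it reaches from about 0.35 to 0.725 m from the base axis. Payload 4.3 kg.
Tool frame: the origin (TCP) lies at the very end of the fingers, on their centre line; the grasp point (between the pads) lies 19 mm behind it (manip.grip_depth is the z of the grasp point in the tool frame, in m); z points along the fingers, y is the line along which they close (so a half turn about z gives the same grasp; the last joint's range is limited). The gripper opens to 85 mm and grips with 20 to 120 N. Pads are 22 mm wide; open, the fingers measure 114 mm over their backs; the gripper's body (76 mm by 85 mm) begins 54 mm behind the grasp point. The pads swing forward as they close: fully open they stand 13 mm farther back than shut.
Start: joints at [-1.364, 0.377, 0.081, 1.274, 0, 1.46], TCP at [0.179, -0.546, 0.231] pointing down, gripper open.
Joint ranges: [-2.72, 2.72], [-0.84, 1.66], [-1.02, 1.22], [-1.77, 2.12], [-1.37, 1.28], [-3.14, 3.14]. Speed limits (rad/s): [2.57, 2.57, 3.14, 3.14, 3.14, 3.14].

## Interface

Orientations are given as a unit quaternion [x, y, z, w].
In Python, from plant import manip, camera, job gives the robot as it stands. The module is installed in compiled form; this text tells all that it offers.
- The arm moves only by the shell command python3 -m creep 'ROWS'. ROWS is JSON, a list of rows, each a list of 7 numbers: the finger opening in cm, from 0 to 8.54, then the shift along the tool's x, y, z in cm, then the turn, a rotation vector about the tool's x, y, z in rad. A call has 1 to 8 rows; each row is the pose to reach, as a shift and turn from the pose commanded when the call began, along the tool's axes at that moment; what a row does not reach only later rows make up. A row lasts 1/10 s, in which the tool goes at most 50 mm and 8.59 degrees, less where a joint would pass 70% of its speed; a pose out of reach is approached as far as the arm can. A call with a gripper value outside its range is refused whole. The fingers move at their own pace and stop on an object; the grip force is fixed at half the most. Time passes only in rows, so rows that repeat a pose let the fingers close. It gives the time, the measured TCP pose, the force, the opening and the grip force at its end, in the units of the state.
- manip.get_state(): the state, without advancing time (a new reading comes with each control period).
- camera(name): name is "side" or "top"; returns a dict with "frame" (384x512x3 uint8, blue, green, red), "vfov" (degrees; the focal length in pixels is half the picture's height over the tangent of half this angle, whatever the lens; pixels are square), "cx", "cy" (the principal point, pixels), "R" (3x3) and "t" (3): a world point X has camera coordinates R X + t. Camera axes: x right, y down, z forward; pixel columns grow to the right and rows downward; lengths in m; the calibration is good to about 2 mm. A picture is of the moment at which its call begins. There is no depth.
- job.sign_off(): hands the job in; it is judged then, once.
The state is a dict: "clock": time; "qpos": joint angles; "qd": joint speeds; "joint_torque": joint torques, N m; "eef_pos": TCP position; "orientation": TCP orientation; "ft_force": force on the tool from outside, world axes, zero at the start; "ft_torque": the same for the moment, N m; "width": finger opening in m; "finger_force": force on a finger pad.
Only numpy, scipy, OpenCV 4.12 (cv2) and the standard library are available. Lean on these libraries where they do the work, as an engineer would, in place of code of your own. Each camera call takes 0.05 s, during which the arm holds its last target. There are 200 camera calls.

## Working session

There is one attempt and no reset: what is moved stays moved. The work goes in short steps, Python scripts to look and compute and a shell command to move; the robot and the scene stay as the last step left them, time stands still between calls to the robot, and variables do not carry over. Pictures are saved under pics/ and viewed, at most 10 in all, crops included, and the job is handed in when it is done.

```bash
mkdir -p pics
cat > h.py <<'E'
import numpy as np, cv2
from plant import manip, camera, job
from scipy.spatial.transform import Rotation as Ro
def snap(n):
    c=camera(n); np.savez(f'/tmp/{n}.npz',**{k:np.array(v) for k,v in c.items()}); return c
def load(n): return dict(np.load(f'/tmp/{n}.npz'))
def f(c): return 192/np.tan(np.radians(c['vfov'])/2)
def ray(c,u,v,z):
    R=np.array(c['R']);t=np.array(c['t']);d=R.T@np.array([(u-c['cx'])/f(c),(v-c['cy'])/f(c),1]);o=-R.T@t
    return o+d*(z-o[2])/d[2]
def proj(c,X):
    p=np.array(c['R'])@np.array(X)+np.array(c['t']);return p[:2]/p[2]*f(c)+[c['cx'],c['cy']]
E
python3 - <<'E'
from h import *
a=snap('top');b=snap('side')
cv2.imwrite('pics/top.png',cv2.resize(a['frame'],(800,600)));cv2.imwrite('pics/side.png',cv2.resize(b['frame'],(800,600)))
for c in(a,b):print(c['vfov'],c['cx'],c['cy'],np.round(c['R'],3).tolist(),np.round(c['t'],3))
s=manip.get_state();print(s,manip.grip_depth)
E
```

```text
46.30468335991205 258.7723167051094 192.4716567867544 [[0.029, -0.999, -0.017], [-0.987, -0.026, -0.157], [0.156, 0.021, -0.987]] [-0.016  0.567  1.126]
50.957228998352754 259.19059266235405 193.70925355459843 [[-0.835, -0.55, -0.007], [-0.344, 0.532, -0.774], [0.429, -0.644, -0.633]] [0.463 0.279 0.986]
{'clock': 0.1, 'qpos': array([-1.36429700e+00,  3.77977917e-01,  7.97999095e-02,  1.27440670e+00,
       -4.20905856e-07,  1.46052320e+00]), 'qd': array([-0.00106031, -0.00170739,  0.00229583,  0.00062024,  0.00024336,
       -0.00120427]), 'joint_torque': array([ 4.97302353e-04, -4.64693749e+01,  2.70582712e+01,  1.20109032e-02,
       -7.28553073e-05,  8.30829165e-07]), 'eef_pos': array([ 0.1790155 , -0.54582128,  0.23047686]), 'orientation': array([ 9.87482706e-01,  1.57724778e-01, -4.32157927e-05, -8.93143596e-04]), 'ft_force': array([-0.10065443,  0.3351173 ,  0.93992965]), 'ft_torque': array([ 0.02706456,  0.02501239, -0.02090914]), 'finger_force': 0.0, 'width': 0.08554409021622753} -0.0187
```

View pics/top.png

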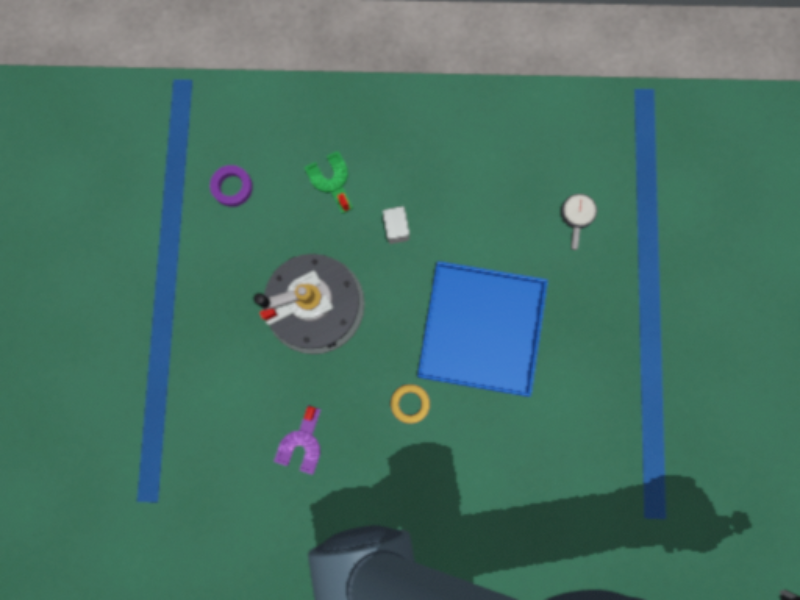

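View pics/side.png

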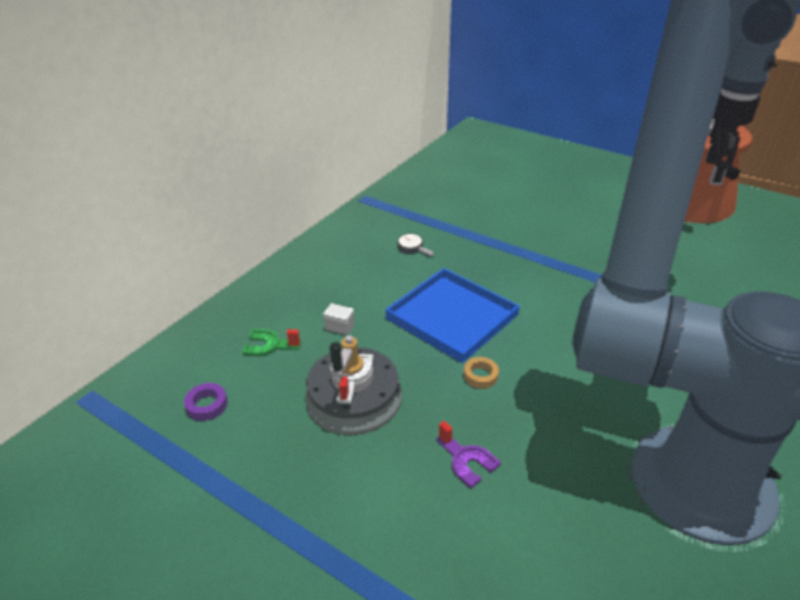

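The top view shows the fixture at (313,303) with the black handle at (262,300). Candidates for the washer and its lug are the aluminium one on the fixture (red lug 268,313), the green one (328,175, lug 344,202) and the purple one (300,445, lug 310,412). By the description I choose the one on the fixture. The ring at (231,185) is a purple look-alike, and the tray is at (483,328).

Run:
```python
from h import *
a=load('top');b=load('side')
A=cv2.resize(a['frame'][150:235,155:240],(400,400),interpolation=cv2.INTER_CUBIC)
B=cv2.resize(b['frame'][205:280,190:265],(400,400),interpolation=cv2.INTER_CUBIC)
cv2.imwrite('pics/crop.png',np.hstack([A,B]))
def blob(c,m,box):
    x0,y0,x1,y1=box;k=np.zeros_like(m);k[y0:y1,x0:x1]=m[y0:y1,x0:x1]
    n,l,s,ce=cv2.connectedComponentsWithStats(k.astype(np.uint8));i=1+np.argmax(s[1:,4]);return ce[i],s[i]
for n,c,bx in(('top',a,(155,150,240,235)),('side',b,(190,205,265,280))):
    im=c['frame'].astype(int);B_,G,R=im[...,0],im[...,1],im[...,2]
    print(n,'red',blob(c,(R>130)&(G<80)&(B_<80),bx),'black',blob(c,im.max(2)<38,bx))
im=a['frame'].astype(int);m=(im[...,0]>130)&(im[...,2]<80);m=m.copy();m[:,:250]=0;m[:,365:]=0
cs,_=cv2.findContours(m.astype(np.uint8),0,2);k=max(cs,key=cv2.contourArea);r=cv2.minAreaRect(k);P=cv2.boxPoints(r)
print('tray',r,[ray(a,*p,0.02).round(3).tolist() for p in P], ray(a,*r[0],.01))
print('fix guess',ray(a,313/1.5625,303/1.5625,.05))
```

```text
top red (array([170.84090909, 200.        ]), array([167, 197,   9,   7,  44], dtype=int32)) black (array([169.26315789, 193.31578947]), array([167, 190,   5,   7,  19], dtype=int32))Traceback (most recent call last):
  File "<stdin>", line 11, in <module>
  File "<stdin>", line 8, in blob
    return _wrapfunc(a, 'argmax', axis=axis, out=out, **kwds)
    return bound(*args, **kwds)
ValueError: attempt to get argmax of an empty sequence
```

View pics/crop.png

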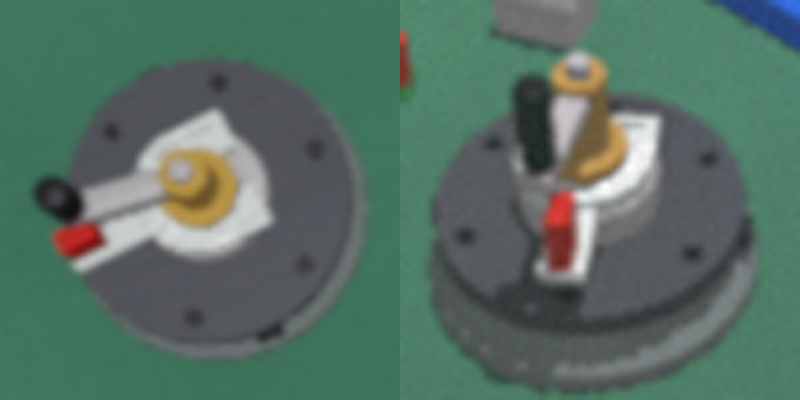

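The crop confirms it: an aluminium washer under the brass nut, with red lug at crop (78,240) left and (562,215) right. The black handle top is at (57,198) and (531,82), and the spindle top at (180,170) and (578,66).

Run:
```python
from h import *
from scipy.optimize import least_squares
a=load('top');b=load('side')
T=lambda u,v:np.array([155+u*85/400,150+v*85/400]); S=lambda u,v:np.array([190+(u-400)*75/400,205+v*75/400])
def pts(p):
    x,y,th,ph=p
    H=lambda z:[x+.06*np.cos(th),y+.06*np.sin(th),z]
    L=[x+.066*np.cos(ph),y+.066*np.sin(ph),.112]
    return [(a,[x,y,.145],T(180,170)),(b,[x,y,.145],S(578,64)),(a,H(.183),T(57,198)),(b,H(.183),S(531,82)),(b,H(.132),S(538,168)),(a,L,T(78,238)),(b,L,S(562,199))]
def res(p): return np.concatenate([proj(c,X)-q for c,X,q in pts(p)])
q0=ray(a,*T(180,170),.145)
r=least_squares(res,[q0[0],q0[1],1.6,1.9],loss='soft_l1');print(r.x,r.fun.round(1))
x,y,th,ph=r.x
print('handle',x+.06*np.cos(th),y+.06*np.sin(th),'lug',x+.066*np.cos(ph),y+.066*np.sin(ph))
im=a['frame'].astype(int);m=(im[...,0]>120)&(im[...,2]<90)&(im[...,0]>im[...,1]*1.4);m=m.copy();m[:,:260]=0;m[:,365:]=0
cs,_=cv2.findContours(m.astype(np.uint8),0,2);k=max(cs,key=cv2.contourArea);rr=cv2.minAreaRect(k)
print('tray',rr,[ray(a,*p,0.025).round(3).tolist() for p in cv2.boxPoints(rr)], ray(a,*rr[0],.02))
for n,u,v,z in(('blocks',396,222,.04),('master',410,404,.02),('dial',579,211,.02),('green',330,180,.01),('greenlug',344,202,.04),('purple',298,445,.01),('purplelug',310,412,.04)):print(n,ray(a,u/1.5625,v/1.5625,z).round(3))
s=manip.get_state();print(Ro.from_quat(s['orientation']).as_matrix().round(3))
```

```text
[0.56246742 0.15459989 1.92518404 2.07727639] [ 0.1  0.2 -0.2 -1.5 -1.2 -0.3  0.2 -0.1  0.5 -1.2 -0.1  0.3 -0.2  0.7]
handle 0.541646443648742 0.21087144101011118 lug 0.5304506684377825 0.21231408447506955
tray ((308.9864807128906, 210.08106994628906), (73.32194519042969, 75.78793334960938), 9.462322235107422) [[0.442, -0.024, 0.025], [0.642, -0.052, 0.025], [0.614, -0.244, 0.025], [0.416, -0.211, 0.025]] [ 0.52785581 -0.13339435  0.02      ]
blocks [0.704 0.018 0.04 ]
master [ 0.398 -0.014  0.02 ]
dial [ 0.737 -0.297  0.02 ]
green [0.786 0.139 0.01 ]
greenlug [0.737 0.109 0.04 ]
purple [0.325 0.171 0.01 ]
purplelug [0.38  0.149 0.04 ]
[[ 0.95   0.312 -0.   ]
 [ 0.312 -0.95   0.002]
 [ 0.    -0.002 -1.   ]]
```

```bash
cat >> h.py <<'E'
def go(x,y,z,yaw):
    s=manip.get_state();R=Ro.from_quat(s['orientation']);M=R.as_matrix()
    T=np.column_stack([[np.cos(yaw),np.sin(yaw),0],[np.sin(yaw),-np.cos(yaw),0],[0,0,-1]])
    print('shift cm',(M.T@(np.array([x,y,z])-s['eef_pos'])*100).round(2),'turn',(R.inv()*Ro.from_matrix(T)).as_rotvec().round(3),'q',s['qpos'].round(2),'F',s['ft_force'].round(2),'clock',s['clock'])
E
python3 -m creep '[[4,17.3,-13.9,-3,0,0,-1.19],[4,17.3,-13.9,-3,0,0,-1.19],[4,17.3,-13.9,-3,0,0,-1.19],[4,17.3,-13.9,-3,0,0,-1.19],[4,17.3,-13.9,-3,0,0,-1.19],[4,17.3,-13.9,-3,0,0,-1.19],[4,17.3,-13.9,-3,0,0,-1.19],[4,17.3,-13.9,-3,0,0,-1.19]]'
python3 -c "
from h import *
go(.42,-.15,.26,0.317+2.38)"
```

```text
clock: 0.9
eef_pos: [0.3003, -0.3598, 0.261]
orientation: [0.727, 0.687, 0.0, -0.0]
ft_force: [-0.6, -0.7, 0.1]
width: 0.0399
finger_force: 0.0
shift cm [21.63 10.75  0.11] turn [-0.000e+00 -1.000e-03 -1.183e+00] q [-1.01  0.15 -0.14  1.28 -0.    0.62] F [-0.59 -0.67  0.14] clock 0.9
```

```bash
python3 -m creep '[[4,21.6,10.8,0,0,0,-1.19],[4,21.6,10.8,0,0,0,-1.19],[4,21.6,10.8,0,0,0,-1.19],[4,21.6,10.8,0,0,0,-1.19],[4,21.6,10.8,0,0,0,-1.19],[4,21.6,10.8,0,0,0,-1.19],[4,21.6,10.8,0,0,0,-1.19],[4,21.6,10.8,0,0,0,-1.19]]'
python3 -c "
from h import *
go(.50,.05,.26,0.317+3.57)"
```

```text
clock: 1.7
eef_pos: [0.4217, -0.151, 0.2608]
orientation: [0.217, 0.976, 0.0, -0.001]
ft_force: [0.3, -0.8, 0.0]
width: 0.0399
finger_force: 0.0
shift cm [ 1.42 21.52  0.08] turn [ 1.000e-03 -1.000e-03 -1.183e+00] q [-0.49  0.11 -0.19  1.27 -0.   -0.05] F [ 0.27 -0.82  0.04] clock 1.7
```

```bash
python3 -m creep '[[4,1.4,21.5,0,0,0,-1.19],[4,1.4,21.5,0,0,0,-1.19],[4,1.4,21.5,0,0,0,-1.19],[4,1.4,21.5,0,0,0,-1.19],[4,1.4,21.5,0,0,0,-1.19],[4,1.4,21.5,0,0,0,-1.19],[4,1.4,21.5,0,0,0,-1.19],[4,1.4,21.5,0,0,0,-1.19]]'
python3 -c "
from h import *
go(.5416,.2109,.23,-1.217)"
```

```text
clock: 2.5
eef_pos: [0.5013, 0.0488, 0.2607]
orientation: [-0.367, 0.93, 0.0, -0.001]
ft_force: [1.1, 0.2, -0.9]
width: 0.0399
finger_force: 0.0
shift cm [-14.02   9.09   3.06] turn [ 1.000e-03 -0.000e+00 -1.173e+00] q [-0.03  0.23 -0.05  1.29 -0.   -0.78] F [ 1.1   0.22 -0.95] clock 2.5
```

```bash
python3 -m creep '[[4,-14,9.1,4.5,0,0,-1.173],[4,-14,9.1,4.5,0,0,-1.173],[4,-14,9.1,4.5,0,0,-1.173],[4,-14,9.1,4.5,0,0,-1.173],[4,-14,9.1,4.5,0,0,-1.173],[4,-14,9.1,4.5,0,0,-1.173],[4,-14,9.1,4.5,0,0,-1.173],[4,-14,9.1,4.5,0,0,-1.173]]'
python3 - <<'E'
from h import *
go(.5416,.2109,.141,-1.217)
a=snap('top');b=snap('side')
A=cv2.resize(a['frame'][140:240,135:235],(400,400),interpolation=cv2.INTER_CUBIC)
B=cv2.resize(b['frame'][185:285,165:265],(400,400),interpolation=cv2.INTER_CUBIC)
cv2.imwrite('pics/c2.png',np.hstack([A,B]))
E
```

```text
clock: 3.3
eef_pos: [0.5424, 0.2102, 0.2155]
orientation: [0.82, -0.572, -0.0, 0.001]
ft_force: [-0.6, -0.4, 0.1]
width: 0.0397
finger_force: 0.0
shift cm [-0.09  0.04  7.45] turn [ 0.002  0.    -0.001] q [ 0.26  0.4   0.07  1.24 -0.   -1.66] F [-0.56 -0.41  0.09] clock 3.3
```

View pics/c2.png

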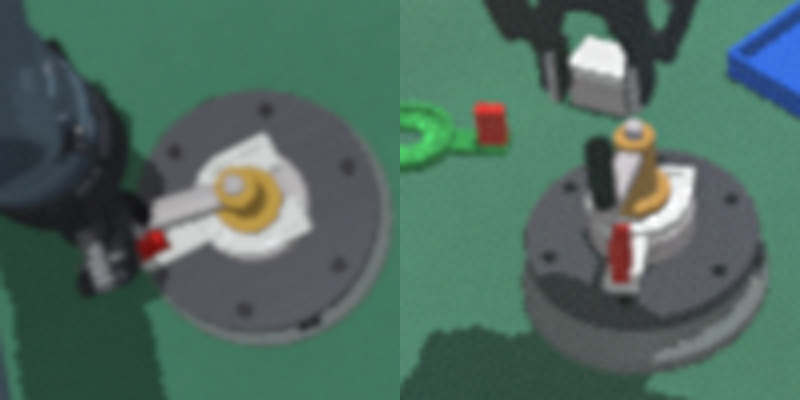

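In the picture the fingertips at side-crop (550,90) and (640,95) straddle the handle top at (598,142). I descend around it.

```bash
python3 -m creep '[[4,0,0,2,0,0,0],[4,0,0,2.8,0,0,0],[4,0,0,3.5,0,0,0],[4,0,0,4.2,0,0,0],[4,0,0,4.5,0,0,0]]'
python3 -m creep '[[4,0,0,1,0,0,0],[4,0,0,2,0,0,0],[4,0,0,2.6,0,0,0],[4,0,0,2.6,0,0,0],[3,0,0,2.6,0,0,0],[3,0,0,2.6,0,0,0],[3,0,0,2.6,0,0,0]]'
```

```text
clock: 3.9
eef_pos: [0.5426, 0.21, 0.1706]
orientation: [0.819, -0.574, -0.0, 0.0]
ft_force: [0.4, 0.4, -0.3]
width: 0.0401
finger_force: 0.0
clock: 4.6
eef_pos: [0.5432, 0.2102, 0.1458]
orientation: [0.819, -0.574, 0.0, -0.0]
ft_force: [0.2, -0.9, 0.0]
width: 0.0303
finger_force: 0.0
```

```bash
python3 -m creep '[[3,0.04,-0.72,0,0,0,0.12],[3,0.17,-1.43,0,0,0,0.24],[3,0.39,-2.11,0,0,0,0.36],[3,0.68,-2.77,0,0,0,0.48],[3,1.05,-3.39,0,0,0,0.6]]'
python3 - <<'E'
from h import *
C=np.array([.5625,.1546]);s=manip.get_state();d=s['eef_pos'][:2]-C;th=np.arctan2(d[1],d[0]);print('r',np.hypot(*d),'th',th,'Fcw',s['ft_force'][:2]@[-np.sin(th),np.cos(th)],'Frad',s['ft_force'][:2]@[np.cos(th),np.sin(th)],s['finger_force'],s['ft_torque'])
a=snap('top');b=snap('side')
A=cv2.resize(a['frame'][140:240,135:235],(400,400),interpolation=cv2.INTER_CUBIC)
B=cv2.resize(b['frame'][185:285,165:265],(400,400),interpolation=cv2.INTER_CUBIC)
cv2.imwrite('pics/c3.png',np.hstack([A,B]))
E
```

```text
clock: 5.1
eef_pos: [0.5752, 0.2129, 0.1454]
orientation: [-0.611, 0.792, 0.003, -0.002]
ft_force: [-8.4, 3.0, 5.9]
width: 0.0297
finger_force: 4.6
r 0.059680119689888754 th 1.35681564645997 Fcw 8.861044409743764 Frad 1.192299714353566 4.564349055290222 [0.51679328 1.82379504 0.01847622]
```

View pics/c3.png

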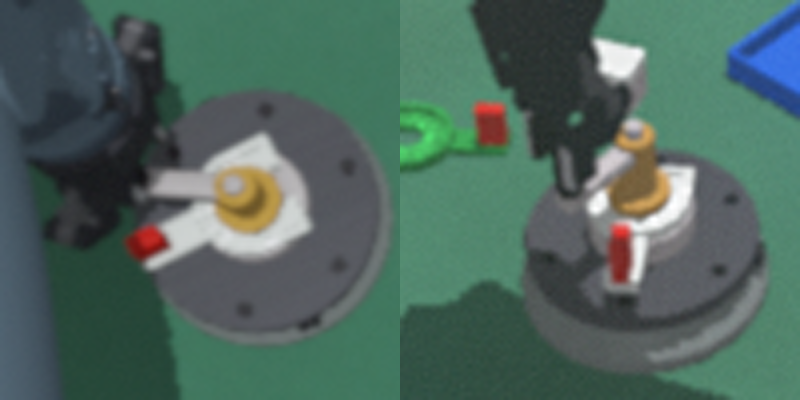

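The handle follows and the force is about 8.9 N, so I continue the arc.

```bash
cat > m.py <<'E'
from h import *
C=np.array([.5625,.1546]);s=manip.get_state();d=s['eef_pos'][:2]-C;th=np.arctan2(d[1],d[0]);print('r',np.hypot(*d).round(4),'th',th.round(3),'Fcw',(s['ft_force'][:2]@[-np.sin(th),np.cos(th)]).round(2),'Frad',(s['ft_force'][:2]@[np.cos(th),np.sin(th)]).round(2),'yaw',Ro.from_quat(s['orientation']).as_matrix()[:2,0].round(3),s['qpos'].round(2))
E
python3 -m creep '[[3,0.04,-0.72,0,0,0,0.12],[3,0.17,-1.43,0,0,0,0.24],[3,0.39,-2.11,0,0,0,0.36],[3,0.68,-2.77,0,0,0,0.48],[3,1.05,-3.39,0,0,0,0.6],[3,1.49,-3.96,0,0,0,0.72],[3,2.0,-4.47,0,0,0,0.84],[3,2.56,-4.92,0,0,0,0.96]]'; python3 m.py
```

```text
clock: 6.0
eef_pos: [0.6188, 0.1779, 0.1463]
orientation: [-0.177, 0.984, 0.003, 0.0]
ft_force: [-3.1, 7.7, 4.8]
width: 0.0297
finger_force: 4.3
r 0.0609 th 0.392 Fcw 8.35 Frad 0.09 yaw [-0.937 -0.348] [ 0.18  0.55  0.13  1.15  0.01 -0.18]
```

```bash
python3 -m creep '[[3,0.04,-0.72,0,0,0,0.12],[3,0.17,-1.43,0,0,0,0.24],[3,0.39,-2.11,0,0,0,0.36],[3,0.68,-2.77,0,0,0,0.48],[3,1.05,-3.39,0,0,0,0.6],[3,1.49,-3.96,0,0,0,0.72],[3,2.0,-4.47,0,0,0,0.84]]'; python3 m.py
```

```text
clock: 6.7
eef_pos: [0.6172, 0.1292, 0.1468]
orientation: [0.24, 0.971, 0.004, 0.0]
ft_force: [-1.4, 8.7, 2.9]
width: 0.0301
finger_force: 3.7
r 0.0603 th -0.435 Fcw 7.24 Frad -4.96 yaw [-0.885  0.466] [0.1  0.52 0.08 1.13 0.01 0.59]
```

```bash
cat > chk.py <<'E'
from h import *
import sys
C=np.array([.5625,.1546]);s=manip.get_state();d=s['eef_pos'][:2]-C;th=np.arctan2(d[1],d[0]);F=s['ft_force'];h=th+.1
p=F[:2]@[-np.sin(h),np.cos(h)];print('th',th.round(3),'push',p.round(2),'rad',(F[:2]@[np.cos(h),np.sin(h)]).round(2),'ff',round(float(s['finger_force']),2),'Mz',s['ft_torque'][2].round(2))
sys.exit(p>9.6)
E
S='[[3,0.02,-0.42,0,0,0,0.07],[3,0.06,-0.84,0,0,0,0.14],[3,0.06,-0.84,0,0,0,0.14]]'
python3 -m creep '[[3,0.02,-0.42,0,0,0,0.07],[3,0.06,-0.84,0,0,0,0.14],[3,0.06,-0.84,0,0,0,0.14]]' >/dev/null; python3 chk.py && python3 -m creep '[[3,0.02,-0.42,0,0,0,0.07],[3,0.06,-0.84,0,0,0,0.14],[3,0.06,-0.84,0,0,0,0.14]]' >/dev/null && python3 chk.py
```

```text
th -0.58 push 6.76 rad -2.66 ff 3.15 Mz 0.05False
```

```bash
sed -i 's/sys.exit(p>9.6)/sys.exit(int(p>9.6))/' chk.py
python3 -m creep '[[3,0.02,-0.42,0,0,0,0.07],[3,0.06,-0.84,0,0,0,0.14]]' >/dev/null; python3 chk.py && python3 -m creep '[[3,0.02,-0.42,0,0,0,0.07],[3,0.06,-0.84,0,0,0,0.14]]' >/dev/null && python3 chk.py
```

```text
th -0.707 push 7.52 rad -3.85 ff 3.59 Mz 0.09
th -0.846 push 6.76 rad -5.63 ff 3.46 Mz 0.1
```

```bash
python3 -m creep '[[3,0.12,-0.4,0,0,0,0.02],[3,0.26,-0.84,0,0,0,0.08]]' >/dev/null; python3 chk.py && python3 -m creep '[[3,0.02,-0.42,0,0,0,0.07],[3,0.06,-0.84,0,0,0,0.14]]' >/dev/null && python3 chk.py; python3 m.py
```

```text
th -0.971 push 8.27 rad 0.21 ff 4.15 Mz 0.03
th -1.114 push 8.16 rad -2.7 ff 3.86 Mz 0.05
r 0.0592 th -1.114 Fcw 7.85 Frad -3.5 yaw [-0.433  0.902] [ 0.06  0.45 -0.03  1.08  0.    1.19]
```

```bash
python3 -m creep '[[3,0.07,-0.42,0,0,0,0.07],[3,0.14,-0.84,0,0,0,0.14]]' >/dev/null; python3 chk.py && python3 -m creep '[[3,0.07,-0.42,0,0,0,0.07],[3,0.14,-0.84,0,0,0,0.14]]' >/dev/null && python3 chk.py;  python3 m.py
```

```text
th -1.253 push 7.96 rad -2.63 ff 3.84 Mz 0.02
th -1.381 push 11.31 rad -2.49 ff 5.08 Mz 0.1
r 0.058 th -1.381 Fcw 11.01 Frad -3.61 yaw [-0.166  0.986] [ 0.06  0.42 -0.08  1.06  0.    1.46]
```

```bash
python3 -m creep '[[3,0.02,-0.15,0,0,0,0.03],[3,0.04,-0.3,0,0,0,0.05]]' ; python3 chk.py
```

```text
clock: 8.4
eef_pos: [0.571, 0.0975, 0.1479]
orientation: [0.664, 0.748, 0.006, 0.003]
ft_force: [9.1, 6.0, -0.7]
width: 0.0302
finger_force: 5.3
th -1.423 push 10.29 rad -3.55 ff 5.35 Mz 0.03
```

Push rose from about 8 N to 10–11 N and stayed there, so this is the end stop. I back the finger off and lift clear.

```bash
python3 -m creep '[[3,0,0.3,0,0,0,0],[3,0,0.6,0,0,0,0],[3,0,0.6,0,0,0,0]]' ; python3 chk.py;python3 -m creep '[[3,0,0,-2,0,0,0],[3,0,0,-5,0,0,0],[3,0,0,-9,0,0,0],[3,0,0,-9,0,0,0]]'
python3 - <<'E'
from h import *
for ph in (2.077,):
  L=np.array([.5625+.066*np.cos(ph),.1546+.066*np.sin(ph)]);print(L)
  go(*L,.22,ph-np.pi); go(*L,.22,ph)
a=snap('top');b=snap('side')
A=cv2.resize(a['frame'][140:240,135:235],(400,400),interpolation=cv2.INTER_CUBIC)
B=cv2.resize(b['frame'][185:285,165:265],(400,400),interpolation=cv2.INTER_CUBIC)
cv2.imwrite('pics/c4.png',np.hstack([A,B]))
E
```

```text
clock: 8.7
eef_pos: [0.573, 0.0963, 0.1462]
orientation: [0.664, 0.748, 0.001, 0.001]
ft_force: [3.5, -0.1, 2.5]
width: 0.0302
finger_force: 1.9
th -1.393 push 3.38 rad 1.04 ff 1.94 Mz -0.03
clock: 9.1
eef_pos: [0.5734, 0.096, 0.2406]
orientation: [0.664, 0.748, 0.003, 0.003]
ft_force: [0.5, 0.3, 0.4]
width: 0.0296
finger_force: 0.0
[0.53049921 0.21232304]
shift cm [12.06 -2.9   2.03] turn [ 0.004 -0.01   2.754] q [ 0.06  0.38  0.11  1.29 -0.    1.51] F [0.54 0.33 0.37] clock 9.1
shift cm [12.06 -2.9   2.03] turn [ 0.007  0.003 -0.387] q [ 0.06  0.38  0.11  1.29 -0.    1.51] F [0.54 0.33 0.37] clock 9.1
```

View pics/c4.png

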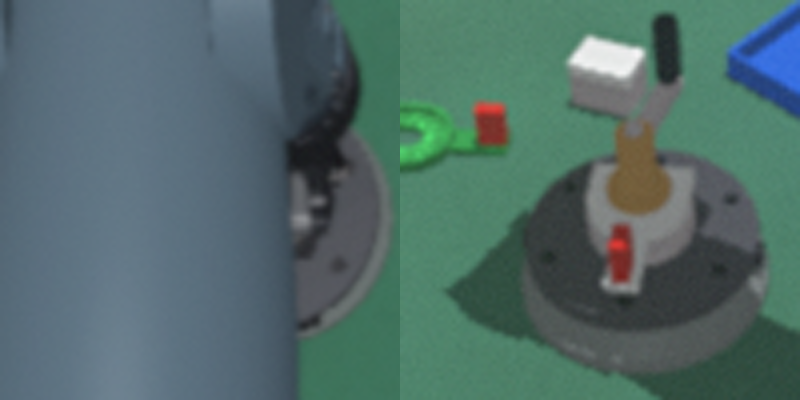

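The nut has swung round with its handle at side-crop (665,45) on the far side from the lug, and the washer and lug (620,255) are unmoved. Next I grip the lug.

```bash
python3 -m creep '[[4,12.1,-2.9,2,0,0,-0.387],[4,12.1,-2.9,2,0,0,-0.387],[4,12.1,-2.9,2,0,0,-0.387],[4,12.1,-2.9,2,0,0,-0.387],[4,12.1,-2.9,7,0,0,-0.387],[4,12.1,-2.9,7,0,0,-0.387],[4,12.1,-2.9,7,0,0,-0.387]]'
python3 - <<'E'
from h import *
ph=2.077;L=np.array([.5625+.066*np.cos(ph),.1546+.066*np.sin(ph)])
go(*L,.088,ph)
a=snap('top');b=snap('side')
A=cv2.resize(a['frame'][140:240,135:235],(400,400),interpolation=cv2.INTER_CUBIC)
B=cv2.resize(b['frame'][185:285,165:265],(400,400),interpolation=cv2.INTER_CUBIC)
cv2.imwrite('pics/c5.png',np.hstack([A,B]))
E
```

```text
clock: 9.9
eef_pos: [0.5263, 0.2116, 0.1637]
orientation: [0.508, 0.861, -0.002, -0.002]
ft_force: [0.6, -0.8, 1.9]
width: 0.0397
finger_force: 0.0
shift cm [-0.14  0.45  7.57] turn [-0.005 -0.001 -0.002] q [ 0.27  0.39 -0.07  1.11 -0.    1.34] F [ 0.62 -0.78  1.87] clock 9.9
```

View pics/c5.png

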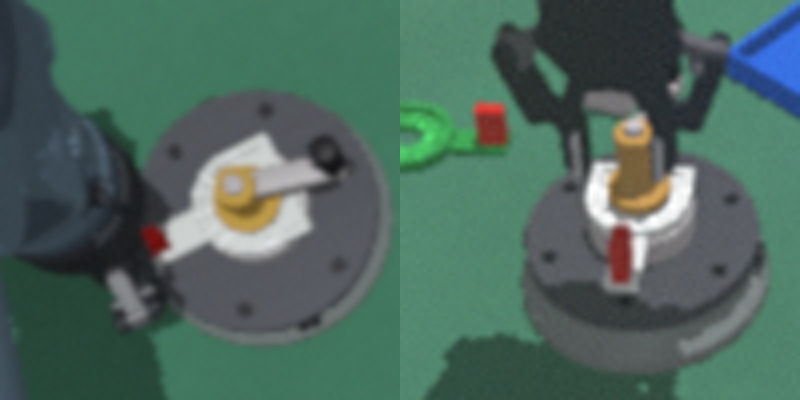

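Fingertips at side-crop (575,165) and (660,165) straddle the lug line at (620,235), and the handle at top-crop (325,155) is well away. I descend and close.

```bash
python3 -m creep '[[4,-0.1,0.4,2,0,0,0],[4,-0.1,0.4,4,0,0,0],[4,-0.1,0.4,5.5,0,0,0],[4,-0.1,0.4,6.5,0,0,0],[4,-0.1,0.4,7.5,0,0,0],[4,-0.1,0.4,7.5,0,0,0],[4,-0.1,0.4,7.5,0,0,0]]' 
python3 -m creep '[[2.5,0,0,0,0,0,0],[2,0,0,0,0,0,0],[1.6,0,0,0,0,0,0],[1.3,0,0,0,0,0,0],[1,0,0,0,0,0,0],[0.5,0,0,0,0,0,0],[0.5,0,0,0,0,0,0],[0.5,0,0,0,0,0,0]]'
```

```text
clock: 10.7
eef_pos: [0.5328, 0.214, 0.091]
orientation: [0.508, 0.862, 0.0, 0.0]
ft_force: [0.5, 1.1, 0.1]
width: 0.0399
finger_force: 0.0
clock: 11.5
eef_pos: [0.5324, 0.2141, 0.0906]
orientation: [0.508, 0.862, 0.0, 0.0]
ft_force: [-0.4, 0.6, 4.0]
width: 0.0108
finger_force: 59.8
```

```bash
python3 -m creep '[[0.5,0.5,0,-0.05,0,0,0],[0.5,1.2,0,-0.05,0,0,0],[0.5,2,0,-0.05,0,0,0],[0.5,2,0,-0.05,0,0,0]]' 
python3 -m creep '[[0.5,1,0,0,0,0,0],[0.5,2,0,0,0,0,0],[0.5,3,0,0,0,0,0],[0.5,4,0,0,0,0,0],[0.5,5,0,0,0,0,0],[0.5,6,0,0,0,0,0],[0.5,6,0,0,0,0,0]]'
```

```text
clock: 11.9
eef_pos: [0.5214, 0.2328, 0.0907]
orientation: [0.507, 0.862, 0.0, -0.001]
ft_force: [-2.1, 0.6, 3.4]
width: 0.0105
finger_force: 59.8
clock: 12.6
eef_pos: [0.4922, 0.2852, 0.0905]
orientation: [0.507, 0.862, -0.0, -0.0]
ft_force: [0.4, -0.7, -2.3]
width: 0.0107
finger_force: 59.4
```

```bash
python3 -m creep '[[0.5,0,0,-2,0,0,0],[0.5,0,0,-5,0,0,0],[0.5,0,0,-8,0,0,0],[0.5,0,0,-11,0,0,0],[0.5,0,0,-14,0,0,0],[0.5,0,0,-15,0,0,0],[0.5,0,0,-15,0,0,0]]'
python3 - <<'E'
from h import *
go(.534,-.092,.24,1.42)
a=snap('top');b=snap('side')
A=cv2.resize(a['frame'][115:245,115:245],(400,400),interpolation=cv2.INTER_CUBIC)
B=cv2.resize(b['frame'][155:285,145:275],(400,400),interpolation=cv2.INTER_CUBIC)
cv2.imwrite('pics/c6.png',np.hstack([A,B]))
E
```

```text
clock: 13.3
eef_pos: [0.4945, 0.2843, 0.2421]
orientation: [0.508, 0.862, 0.001, 0.001]
ft_force: [0.9, 0.7, -1.0]
width: 0.0107
finger_force: 59.3
shift cm [-34.83 -14.78   0.18] turn [ 0.003 -0.001  0.657] q [ 0.41  0.36  0.09  1.29 -0.    1.48] F [ 0.91  0.68 -0.99] clock 13.3
```

View pics/c6.png

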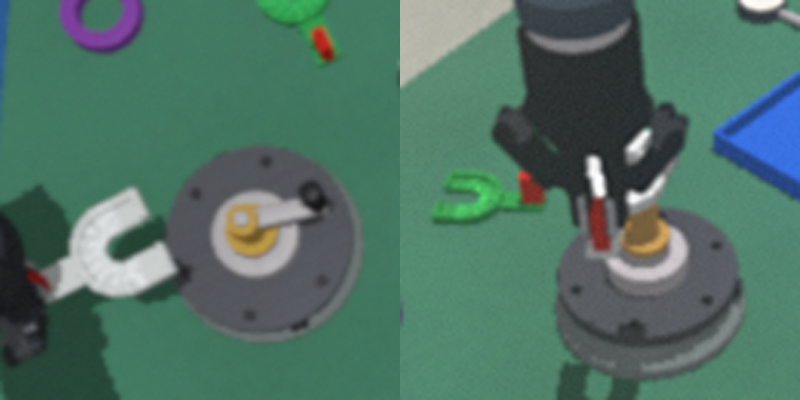

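The washer hangs level from the lug (top-crop 115,245), and the bearing ring stays on the fixture (255,235). Now over to the tray.

```bash
python3 -m creep '[[0.5,-3,-1.3,-1,0,0,0.06],[0.5,-7,-3,-1,0,0,0.14],[0.5,-11,-4.7,-1,0,0,0.22],[0.5,-15,-6.4,-1,0,0,0.3],[0.5,-19,-8.1,-1,0,0,0.38],[0.5,-23,-9.8,-1,0,0,0.46],[0.5,-27,-11.5,-1,0,0,0.54],[0.5,-30,-12.7,-1,0,0,0.6]]'
python3 - <<'E'
from h import *
go(.534,-.092,.10,1.42)
E
```

```text
clock: 14.2
eef_pos: [0.5263, -0.0424, 0.2484]
orientation: [0.741, 0.671, -0.001, -0.001]
ft_force: [-0.5, -0.2, -0.3]
width: 0.0111
finger_force: 59.3
shift cm [-4.86  1.31 14.84] turn [-0.004  0.     0.052] q [-0.2   0.28 -0.01  1.28 -0.    1.47] F [-0.45 -0.18 -0.32] clock 14.2
```

```bash
python3 -m creep '[[0.5,-2,0.5,1,0,0,0.02],[0.5,-4.5,1.2,3,0,0,0.05],[0.5,-4.9,1.3,6,0,0,0.05],[0.5,-4.9,1.3,9,0,0,0.05],[0.5,-4.9,1.3,12,0,0,0.05],[0.5,-4.9,1.3,14.8,0,0,0.05],[0.5,-4.9,1.3,16.5,0,0,0.05],[0.5,-4.9,1.3,16.5,0,0,0.05]]'
python3 - <<'E'
from h import *
go(.534,-.092,.0235,1.42)
b=snap('side');a=snap('top')
B=cv2.resize(b['frame'][120:250,230:360],(400,400),interpolation=cv2.INTER_CUBIC)
A=cv2.resize(a['frame'][150:270,250:370],(400,400),interpolation=cv2.INTER_CUBIC)
cv2.imwrite('pics/c7.png',np.hstack([A,B]))
E
```

```text
clock: 15.0
eef_pos: [0.5315, -0.0888, 0.081]
orientation: [0.756, 0.654, -0.003, -0.004]
ft_force: [-0.7, 0.9, -1.5]
width: 0.0107
finger_force: 59.2
shift cm [-0.28  0.35  5.74] turn [-0.01  -0.001  0.007] q [-0.28  0.41 -0.28  0.89 -0.    1.43] F [-0.7   0.87 -1.55] clock 15.0
```

View pics/c7.png

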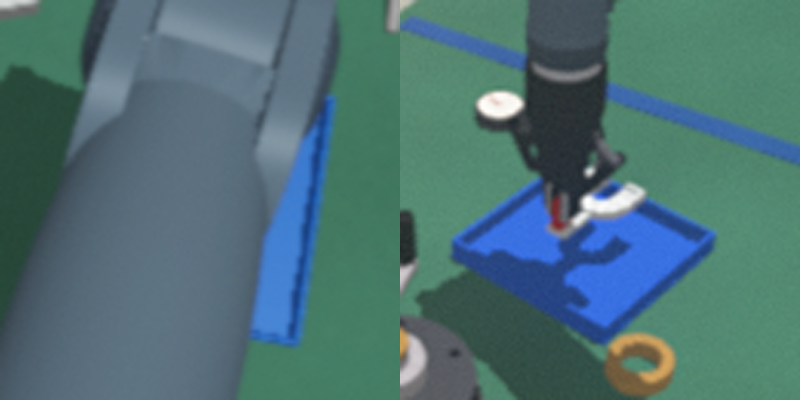

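The washer (side-crop 605,205) hangs level over the middle of the tray. I lower it slowly to the floor.

```bash
python3 -m creep '[[0.5,-0.2,0.3,1.5,0,0,0],[0.5,-0.2,0.3,3,0,0,0],[0.5,-0.2,0.3,4,0,0,0],[0.5,-0.2,0.3,4.8,0,0,0],[0.5,-0.2,0.3,5.1,0,0,0],[0.5,-0.2,0.3,5.3,0,0,0],[0.5,-0.2,0.3,5.4,0,0,0],[0.5,-0.2,0.3,5.4,0,0,0]]'
```

```text
clock: 15.9
eef_pos: [0.539, -0.0925, 0.0321]
orientation: [0.756, 0.654, 0.0, 0.0]
ft_force: [0.8, 0.6, -1.4]
width: 0.0107
finger_force: 59.3
```

```bash
python3 -m creep '[[0.5,0,0,0.1,0,0,0],[0.5,0,0,0.1,0,0,0]]'; python3 -m creep '[[0.5,0,0,0.1,0,0,0],[0.5,0,0,0.1,0,0,0]]'
```

```text
clock: 16.1
eef_pos: [0.5388, -0.0925, 0.0309]
orientation: [0.756, 0.654, 0.0, 0.0]
ft_force: [0.3, -0.3, -1.2]
width: 0.0106
finger_force: 59.3
clock: 16.3
eef_pos: [0.5386, -0.0924, 0.0297]
orientation: [0.756, 0.654, -0.0, -0.0]
ft_force: [1.0, -0.3, -1.7]
width: 0.0104
finger_force: 59.3
```

```bash
for i in 1; do python3 -m creep '[[0.5,0,0,0.15,0,0,0],[0.5,0,0,0.3,0,0,0],[0.5,0,0,0.3,0,0,0]]'; python3 -m creep '[[0.5,0,0,0.15,0,0,0],[0.5,0,0,0.15,0,0,0]]'; python3 -m creep '[[0.5,0,0,0.1,0,0,0],[0.5,0,0,0.1,0,0,0]]'; done | grep -E 'eef|ft_f'
```

```text
eef_pos: [0.5384, -0.0924, 0.0265]
ft_force: [-0.1, 0.3, -0.8]
eef_pos: [0.5385, -0.0924, 0.0251]
ft_force: [0.1, -0.0, -0.9]
eef_pos: [0.5386, -0.0924, 0.0242]
ft_force: [-0.4, 0.4, -1.2]
```

```bash
python3 -m creep '[[0.5,0,0,0.07,0,0,0],[0.5,0,0,0.07,0,0,0]]' | grep -E 'eef|ft_f'; python3 -m creep '[[0.5,0,0,0.07,0,0,0],[0.5,0,0,0.07,0,0,0]]'| grep -E 'eef|ft_f'
```

```text
eef_pos: [0.5388, -0.0925, 0.0238]
ft_force: [-1.0, 0.1, 0.9]
eef_pos: [0.5388, -0.0925, 0.0238]
ft_force: [-3.1, 1.2, 6.0]
```

Contact: the floor is carrying it. I open and lift away.

```bash
python3 -m creep '[[1.3,0,0,-0.05,0,0,0],[1.8,0,0,-0.05,0,0,0],[2.5,0,0,-0.05,0,0,0],[3.5,0,0,-0.05,0,0,0],[4,0,0,-0.05,0,0,0],[4,0,0,-0.05,0,0,0]]'
python3 -m creep '[[4,0,0,-1,0,0,0],[4,0,0,-3,0,0,0],[4,0,0,-7,0,0,0],[4,0,0,-12,0,0,0],[4,0,0,-17,0,0,0],[4,0,0,-20,0,0,0],[4,0,0,-20,0,0,0]]'
python3 - <<'E'
from h import *
go(.36,-.25,.24,1.42)
b=snap('side')
B=cv2.resize(b['frame'][120:280,180:360],(720,640),interpolation=cv2.INTER_CUBIC)[:600]
cv2.imwrite('pics/c8.png',B)
E
```

```text
clock: 18.0
eef_pos: [0.5387, -0.0925, 0.0233]
orientation: [0.756, 0.654, -0.0, 0.0]
ft_force: [0.1, -0.4, -0.1]
width: 0.0397
finger_force: 0.0
clock: 18.7
eef_pos: [0.5419, -0.0933, 0.2299]
orientation: [0.756, 0.654, 0.003, 0.005]
ft_force: [0.4, 0.7, 0.3]
width: 0.0399
finger_force: 0.0
shift cm [-18.12 -15.74  -1.16] turn [0.011 0.002 0.007] q [-0.29  0.32 -0.01  1.23 -0.    1.43] F [0.39 0.73 0.35] clock 18.7
```

View pics/c8.png

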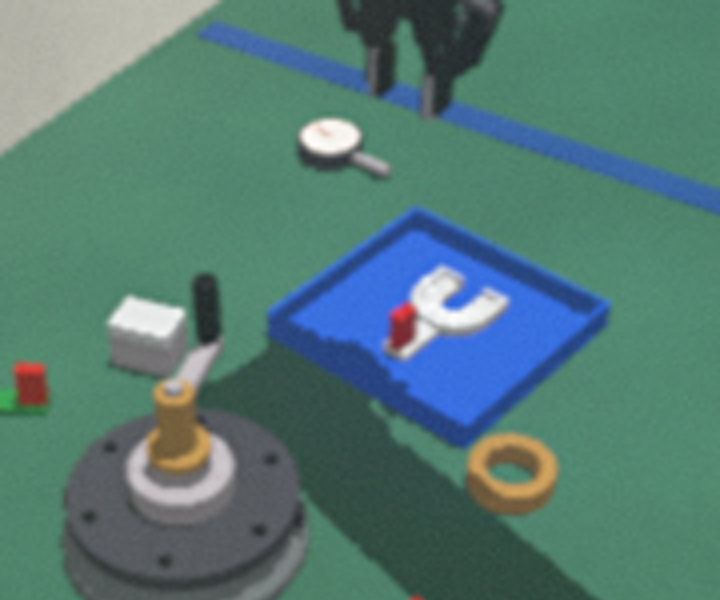

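The washer lies flat in the tray (455,305), the ring is seated at (180,470), the bystanders are in place, and the gripper is clear.

```bash
python3 -c "
from plant import job
print(job.sign_off())"
```

```text
the job is handed in; nothing more can be done
None
```

I handed the job in at about 19 s of the 72 s allowed: the nut is wound clockwise to its stop (push rose from about 8 N to 10–11 N), the washer looks flat in the blue tray, the bearing ring is still seated, the gauges in view are in place, and everything is released; sign-off gave no verdict.

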